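# Stamp the delivery note and hold

### The job

Pick up the self-inking stamp and stand it in the middle of the empty box on the clipboard's delivery note, square with the box, then press its sprung cap all the way down and finish there, still holding it down: do not let go. Stamp nowhere else, press with no more than about 40 N, and leave the wooden stamp and the tamper undisturbed.

Things in the scene. Friction and masses are not known exactly. Their poses are not given: they have to be found in the camera images.
- stamp_foot (a point): Self-inking stamp, loose, about 140 g, 85 mm tall, standing upright: a grey plastic foot frame (30 mm along its x, 44 mm along its y, flat underside) that goes up inside a black block-shaped cap with a small pale label on top. This point is the centre of the underside of the foot; its z points up. The stamp works either way round.
- cap_center (a point): Centre of the stamp's black cap, 57.5 mm above the underside of the foot while the cap is up. The cap is a block 34 mm along x (the side to grip across), 48 mm along y and 55 mm tall, from 30 to 85 mm above the foot's underside at rest; same axes as stamp_foot. A spring holds it up. It slides straight down over the foot; grip it by its sides.
- cap (a joint): How far the cap is pushed down relative to the foot: 0 = up at rest, 0.012 m = all the way down at its hard stop (cap then 18 to 73 mm above the foot's underside). About 3 N starts it moving and about 9 N brings it to the stop.
- empty_box: The empty printed box on the delivery note: a dark outline, 42 mm along its x and 56 mm along its y, with nothing inside; origin at its centre on the paper, 4 mm above the worktop, z up. It may be the left or the right one of the two boxes.
- marked_box: The other printed box, same size, 68 mm beside the empty one along y; it already holds a stamp impression (a smaller rectangle with bars in it). Origin at its centre on the paper.
- clipboard: Fixed clipboard lying flat, dark board 150 mm (x) by 165 mm (y), 3 mm thick, paper top 4 mm above the worktop, steel clip up to 15 mm high along its far (+x) edge, ruled lines in the middle and the two boxes side by side on the near half, 35 mm nearer than the centre. Origin: centre of its underside; the boxes are parallel to it.
- wooden_stamp_mid (a point): Centre of a bystander: plain turned wooden hand stamp, 28 x 38 mm, 69 mm tall, standing loose. Leave it standing where it is.
- tamper_mid (a point): Centre of a bystander: oak table-tamper, 29 x 43 mm, 72 mm tall, standing loose. Leave it standing where it is.
Mind the look-alikes: they are no part of the job. Leave any blue or green look-alike of the part that bears stamp_foot alone.

How it is judged:
On the way, in this order (a step that is already met when the one before it is completed fails the run):
1. the stamp is lifted clear of the worktop with its cap up (height (world z) of stamp_foot above 0.02 m and value of joint cap below 0.004 m and contact force between the fingers and stamp above 1 N), for 0.2 s.
2. the stamp stands in the empty box, square, and its cap is held all the way down (x of stamp_foot in the frame of empty_box between -0.006 and 0.006 m and y of stamp_foot in the frame of empty_box between -0.006 and 0.006 m and angle between the y axis of stamp_foot and the y axis of empty_box, either way round below 0.14 rad and angle between stamp_foot's own z axis and vertical below 0.1 rad and value of joint cap above 0.0105 m and contact force between stamp and clipboard above 4 N and contact force between the fingers and stamp above 1 N), for 0.5 s.
At the end, for the whole second after the job is handed in: Finishes holding: the upright stamp's foot is within 6 mm of the empty box's centre along each side and within 8 degrees of square (either way round), the cap is down at least 10.5 of 12 mm, the foot bears on the clipboard with over 4 N, and the gripper is still on the stamp (all of step 2 and linear speed of stamp below 0.02 m/s); the arm keeps its last pose, push and grip.
It fails at once if the stamp is pressed anywhere but in the empty box (value of joint cap above 0.008 m and horizontal distance between stamp_foot and empty_box above 0.015 m).
It fails at once if the stamp is pressed on the note with more than 45 N (contact force between stamp and clipboard above 45 N).
It fails at once if the wooden stamp is moved more than 20 mm or tipped (distance of wooden_stamp_mid from where it was at the start of the episode above 0.02 m or angle between wooden_stamp_mid's own z axis and vertical above 0.3 rad).
It fails at once if the tamper is moved more than 20 mm or tipped (distance of tamper_mid from where it was at the start of the episode above 0.02 m or angle between tamper_mid's own z axis and vertical above 0.3 rad).
It also fails if it takes over 48 s, if anything falls off the work surface, if the arm or the gripper's body presses on something with over 40 N, if the wrist force passes 120 N, or if a joint passes its speed limit or range.

### The arm

A 7-joint arm with a two-finger parallel gripper is mounted at the origin on a cart in front of the work surface, level with it; the furniture and walls round the work are solid. World frame = base frame: x ahead of the robot, y to its left, z up, the work surface at z = 0. Lengths are in m, angles in rad, forces in N, time in s.
With the tool pointing down it reaches from about 0.4 to 0.925 m from the base axis. Payload 4.1 kg.
Tool frame: the origin (TCP) lies at the very end of the fingers, on their centre line; the grasp point (between the pads) lies 19 mm behind it; z points along the fingers, y is the direction in which the jaws open and shut (so a half turn about z gives the same grasp; the last joint's range is limited). The gripper opens to 85 mm and grips with 20 to 120 N. Pads are 22 mm wide; open, the fingers measure 114 mm over their backs; the gripper's body (76 mm by 85 mm) begins 54 mm behind the grasp point. The pads swing forward as they close: fully open they stand 13 mm farther back than shut.
Start: joints at [1.249, 0.398, 0.045, 1.537, -0.019, 1.207, -0.051], TCP at [0.144, -0.634, 0.231] pointing down, gripper open.
Joint ranges: [-2.82, 2.82], [-0.49, 2.23], [-1.37, 1.46], [0, 2.46], [-1.36, 4.5], [0.23, 2], [-2.94, 2.94]. Speed limits (rad/s): [2.57, 2.57, 3.14, 3.14, 3.14, 3.14, 3.14].

### API

Orientations are given as a rotation vector (axis times angle).
In Python, from rig import robot gives the robot as it stands.
- The arm moves only by the shell command python3 -m jog 'ROWS' [FORCE]. ROWS is JSON, a list of rows, each an object of numbers: "hand": the finger opening in cm, from 0 to 8.54; "dx", "dy", "dz": the shift along the world's x, y, z in cm; "spin": the turn about the world's z in degrees. A call has 1 to 10 rows; each row is the pose to reach, as a shift and turn from the pose measured when the call began; what a row does not reach only later rows make up. A row lasts 1/10 s, in which the tool goes at most 50 mm and 8.59 degrees, less where a joint would pass 70% of its speed; a pose out of reach is approached as far as the arm can. A call with a gripper value outside its range is refused whole. The fingers move at their own pace and stop on an object; FORCE is the grip in N (left out, the last holds). Time passes only in rows, so rows that repeat a pose let the fingers close. It gives the time, the measured TCP pose, the force and the opening at its end, in the units of the state.
- robot.read_state(): the state, without advancing time (a new reading comes with each control period).
- robot.snapshot(name): name is "scene" or "top"; returns the picture (480x640x3 uint8, red, green, blue); there is no depth.
- robot.camera_model(name): a dict with "camera_matrix" (3x3 intrinsics, pixels), "origin" and "orientation" of the camera in the world. Camera axes: x right, y up, looking along -z (the intrinsics and any distortion apply to the point x, -y, -z); pixel columns grow to the right and rows downward; lengths in m; the calibration is good to about 2 mm. A picture is of the moment at which its call begins. camera_model takes no time and is no camera call.
- robot.job_done(): hands the job in, once; it reports no verdict.
The state is a dict: "t": time; "q": joint angles; "joint_vel": joint speeds; "joint_torque": joint torques, N m; "tcp_pos": TCP position; "eef_rot": TCP orientation; "contact_force": force on the tool from outside, world axes, zero at the start; "wrist_torque": the same for the moment, N m; "opening": opening from 0.0 (shut) to 1.0 (fully open).
Only numpy, scipy, OpenCV 4.12 (cv2) and the standard library are available. Lean on these libraries where they do the work, as an engineer would, in place of code of your own. Each camera call takes 0.05 s, during which the arm holds its last target.

## Working session

There is one attempt and no reset: what is moved stays moved. The work goes in short steps, Python scripts to look and compute and a shell command to move; the robot and the scene stay as the last step left them, time stands still between calls to the robot, and variables do not carry over. Pictures are saved under pics/ and viewed, and the job is handed in when it is done.

```bash
mkdir -p pics; ls; python3 - <<'E'
from rig import robot
import cv2
for n in ["scene","top"]:
    im=robot.snapshot(n); cv2.imwrite(f"pics/{n}0.png",im[:,:,::-1])
    print(n,robot.camera_model(n))
s=robot.read_state(); print(s)
E
```

```text
pics
scene {'camera_matrix': array([[469.56511249,   0.        , 325.85683413],
       [  0.        , 469.56511249, 238.90868728],
       [  0.        ,   0.        ,   1.        ]]), 'origin': array([-0.03696081,  0.50713184,  0.57709819]), 'orientation': array([ 0.44281914, -1.18815129, -2.18765063])}
top {'camera_matrix': array([[481.43082764,   0.        , 322.70673724],
       [  0.        , 481.43082764, 235.61975785],
       [  0.        ,   0.        ,   1.        ]]), 'origin': array([0.09707573, 0.09364497, 1.21497904]), 'orientation': array([ 0.22801613, -0.38490688, -2.05498246])}
{'t': 0.1, 'q': array([ 1.24900638,  0.39912963,  0.04501798,  1.53770963, -0.01871062,
        1.20691308, -0.05068106]), 'joint_vel': array([ 3.18096174e-04, -2.08332375e-03,  3.48453868e-06, -4.01894294e-03,
       -2.53500119e-03, -6.89223937e-04,  4.45454112e-04]), 'joint_torque': array([ 3.72584720e-03, -4.76266408e+01,  1.37061898e+00, -2.54950869e+01,
        1.21617477e-02,  5.03125877e-03,  1.85299814e-05]), 'tcp_pos': array([ 0.14353618, -0.63338778,  0.23037922]), 'eef_rot': array([-3.12039342e+00, -3.49269900e-01,  4.65302509e-04]), 'contact_force': array([-0.36314047, -0.61189827,  0.4446217 ]), 'wrist_torque': array([ 0.00172121, -0.02519363, -0.0463234 ]), 'opening': 1.0015524514178924}
```

View pics/scene0.png

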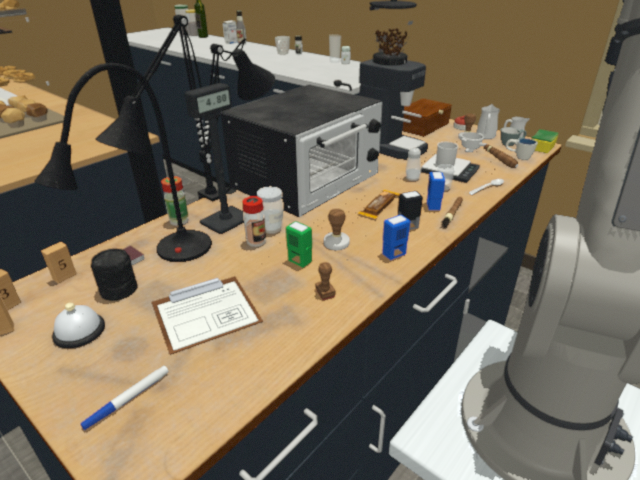

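View pics/top0.png

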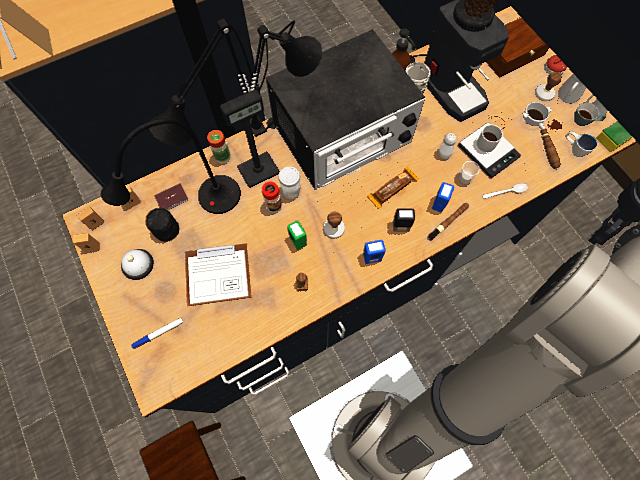

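The black stamp is at scene (410,208) and top (403,218). Blue and green look-alikes are nearby. The empty box looks like the left one, at top (204,287). I'll enlarge those areas.

```bash
cat > h.py <<'E'
import numpy as np, cv2
from scipy.spatial.transform import Rotation as R
from rig import robot
def ray(n,u,v):
    m=robot.camera_model(n);K=m["camera_matrix"]
    d=np.array([(u-K[0,2])/K[0,0],-(v-K[1,2])/K[1,1],-1.])
    return np.array(m["origin"]),R.from_rotvec(m["orientation"]).apply(d)
def atz(n,u,v,z):
    o,d=ray(n,u,v); return o+d*(z-o[2])/d[2]
def proj(n,p):
    m=robot.camera_model(n);K=m["camera_matrix"]
    c=R.from_rotvec(m["orientation"]).inv().apply(np.atleast_2d(p)-m["origin"])
    return np.c_[K[0,2]+K[0,0]*c[:,0]/-c[:,2],K[1,2]-K[1,1]*c[:,1]/-c[:,2]]
def crop(im,x,y,w,h,s,name):
    c=cv2.resize(im[y:y+h,x:x+w],None,fx=s,fy=s,interpolation=cv2.INTER_CUBIC)
    for k in range(0,w,10): cv2.line(c,(k*s,0),(k*s,6 if k%50 else 14),(255,0,255),1); 
    for k in range(0,h,10): cv2.line(c,(0,k*s),(6 if k%50 else 14,k*s),(255,0,255),1)
    cv2.imwrite("pics/"+name,c)
E
python3 - <<'E'
from h import *
t=cv2.imread("pics/top0.png");s=cv2.imread("pics/scene0.png")
crop(t,375,190,50,50,12,"c1.png");crop(s,380,160,80,80,8,"c2.png");crop(t,180,235,80,75,8,"c3.png");crop(s,145,270,125,85,6,"c4.png")
E
```

```text
(no output)
```

View pics/c1.png

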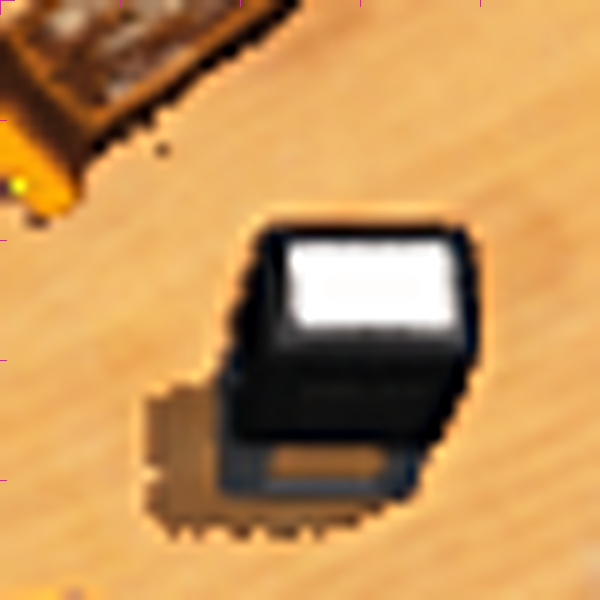

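View pics/c2.png

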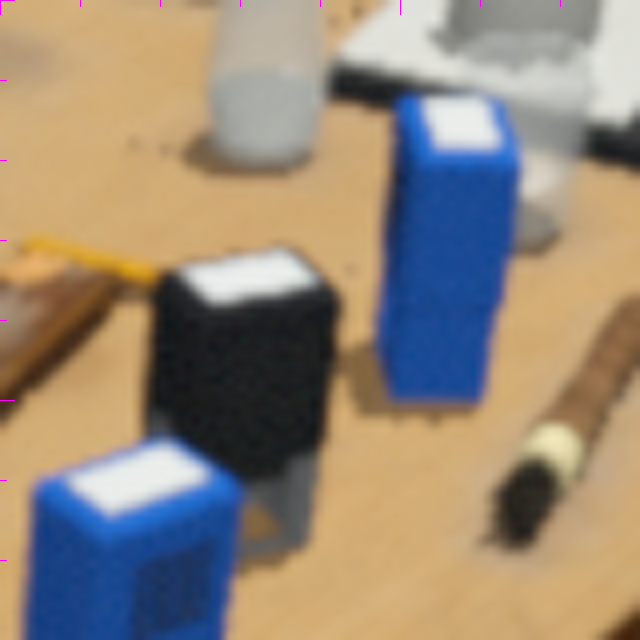

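View pics/c3.png

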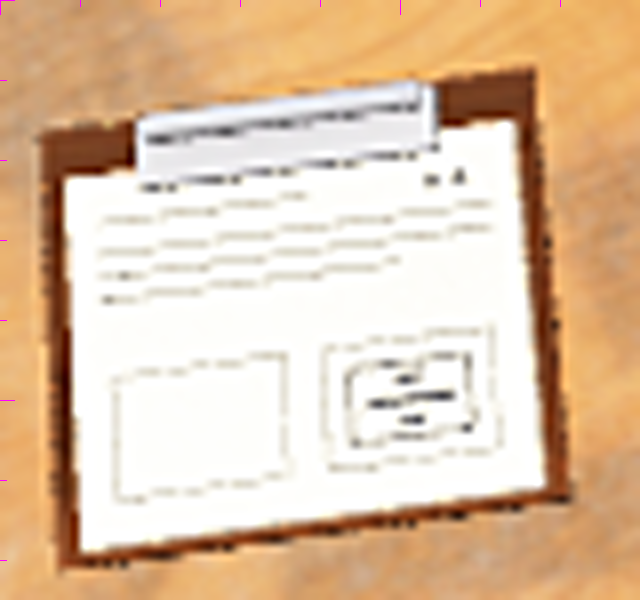

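View pics/c4.png

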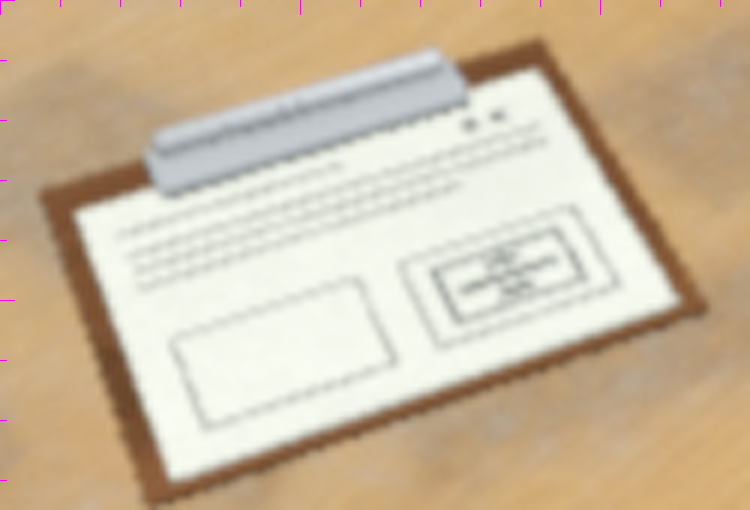

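```bash
cat > fit.py <<'E'
from h import *
from scipy.optimize import least_squares
def px(pts,s,ox,oy): return (np.array(pts,float)+.5)/s-.5+[ox,oy]
T=px([(40,132),(533,68),(570,498),(62,568),(115,376),(285,354),(290,476),(118,500),(325,346),(493,326),(500,448),(331,468)],8,180,235)
S=px([(40,195),(543,40),(705,308),(150,503),(172,338),(360,280),(397,362),(206,430),(403,263),(575,207),(617,287),(440,347)],6,145,270)
bx=lambda cx,cy:[(cx+.021,cy+.028,.004),(cx+.021,cy-.028,.004),(cx-.021,cy-.028,.004),(cx-.021,cy+.028,.004)]
M=np.array([(.075,.0825,.003),(.075,-.0825,.003),(-.075,-.0825,.003),(-.075,.0825,.003)]+bx(-.035,.034)+bx(-.035,-.034))
def W(p,M):
    c,s=np.cos(p[2]),np.sin(p[2]); return np.c_[p[0]+c*M[:,0]-s*M[:,1],p[1]+s*M[:,0]+c*M[:,1],M[:,2]]
def fit(M,views,x0):
    def f(p): return np.concatenate([(proj(n,W(p,M[i]))-q).ravel() for n,i,q in views])
    r=least_squares(f,x0,loss="soft_l1"); return r.x,np.abs(f(r.x)).max(),f(r.x).std()
if __name__=="__main__":
    a=np.arange(12)
    c0=atz("top",*T[[0,1,2,3]].mean(0),.003); print("c0",c0)
    far=atz("top",*T[[0,1]].mean(0),.003)-c0; y0=np.arctan2(far[1],far[0])
    for v in ([("top",a,T)],[("scene",a,S)],[("top",a,T),("scene",a,S)]):
        p,m,sd=fit(M,v,[c0[0],c0[1],y0]); print(p,np.degrees(p[2]),m,sd); print(" boxes",W(p,np.array([(-.035,.034,.004),(-.035,-.034,.004)])))
    # stamp
    ts=px([(288,240),(450,240),(460,328),(300,328)],12,375,190); ss=px([(180,273),(285,250),(318,285),(222,305)],8,380,160)
    for n,q in(("top",ts),("scene",ss)):
        w=np.array([atz(n,u,v,.085) for u,v in q]); print(n,w.mean(0),w[:,:2].tolist()); print([np.linalg.norm(w[i]-w[(i+1)%4]) for i in range(4)])
        for i in range(4):
            d=w[(i+1)%4]-w[i]; print("  ang",np.degrees(np.arctan2(d[1],d[0])))
    for q in [(220,495),(412,498)]: print("foot",atz("top",*px([q],12,375,190)[0],0))
    print("footS",atz("scene",*px([(300,548)],8,380,160)[0],0))
    for n,u,v in [("top",301,288),("top",335,230),("top",373,258),("top",441,208),("top",393,187)]: print(n,u,v,atz(n,u,v,0))
E
python3 fit.py
```

```text
c0 [0.55110828 0.15852251 0.003     ]
[ 0.55299006  0.15755555 -0.37219595] -21.325256940370362 0.5630982440911794 0.25369828722006443
 boxes [[0.53275098 0.20195577 0.004     ]
 [0.50802197 0.13861166 0.004     ]]
[ 0.55284334  0.15657496 -0.3738184 ] -21.418216759467775 1.0242407418044195 0.5075977740072282
 boxes [[0.53267632 0.20100796 0.004     ]
 [0.50784457 0.13770406 0.004     ]]
[ 0.55281481  0.15695495 -0.3730433 ] -21.37380661747716 0.9814777339161083 0.42459553321656446
 boxes [[0.53261336 0.2013723  0.004     ]
 [0.50783069 0.13804917 0.004     ]]
top [ 0.43132955 -0.33581559  0.085     ] [[0.4490663093566184, -0.3252626147833645], [0.4320358829339552, -0.35551073218497703], [0.4137491698384014, -0.34609208303566175], [0.430466841437853, -0.31639691595827313]]
[np.float64(0.03471287989319643), np.float64(0.020569755167162206), np.float64(0.034077609826118044), np.float64(0.020604388428643275)]
  ang -119.38057013263037
  ang 152.74907628271606
  ang 60.62152541503872
  ang -25.485462099011905
scene [ 0.43038859 -0.3361725   0.085     ] [[0.4475197920682165, -0.325931328898745], [0.43220323049726844, -0.3572212242554127], [0.4137714423087757, -0.34452343791397255], [0.42805990495219415, -0.31701399155558885]]
[np.float64(0.034837545978266875), np.float64(0.022382238355408597), np.float64(0.030998867780245694), np.float64(0.02140574950474709)]
  ang -116.08198126099776
  ang 145.4367749293983
  ang 62.55254317770176
  ang -24.61923947427922
foot [ 0.42966413 -0.30918388  0.        ]
foot [ 0.40772429 -0.34666904  0.        ]
footS [ 0.40958402 -0.34420058  0.        ]
top 301 288 [ 0.4112515  -0.01536729  0.        ]
top 335 230 [ 0.50883895 -0.17325619  0.        ]
top 373 258 [ 0.38963379 -0.22135024  0.        ]
top 441 208 [ 0.42183619 -0.46170452  0.        ]
top 393 187 [ 0.54197639 -0.38075523  0.        ]
```

Both views agree to within 1 mm:
- **Stamp:** about (0.431, -0.336), x axis at about -29.7°. The foot corners confirm this.
- **Empty box:** the left one, at (0.5327, 0.2015), yaw -21.4°.

The jaws now lie at -77.2°, so I need +47.5° of spin. I'll move above the stamp first.

```bash
python3 -m jog '[{"dx":4,"dy":4,"spin":6,"hand":8.5},{"dx":8,"dy":8,"spin":12,"hand":8.5},{"dx":12,"dy":12,"spin":18,"hand":8.5},{"dx":16,"dy":16,"spin":24,"hand":8.5},{"dx":20,"dy":20,"spin":30,"hand":8.5},{"dx":24,"dy":24,"spin":36,"hand":8.5},{"dx":27,"dy":27.5,"spin":42,"hand":8.5},{"dx":28.75,"dy":29.7,"spin":47.5,"hand":8.5},{"dx":28.75,"dy":29.7,"spin":47.5,"hand":8.5},{"dx":28.75,"dy":29.7,"spin":47.5,"hand":8.5}]' 60; cat >st.py <<'E'
from h import *
s=robot.read_state(); r=R.from_rotvec(s["eef_rot"]).as_matrix()
print("t",s["t"],"tcp",s["tcp_pos"].round(4),"jaw",np.degrees(np.arctan2(r[1,1],r[0,1])).round(2),"z",r[:,2].round(4),"F",s["contact_force"].round(2),"op",round(s["opening"],4),"q7",s["q"][6].round(3))
E
python3 st.py
```

```text
t 0.1 tcp [ 0.1435 -0.6334  0.2304] jaw -77.23 z [-5.0e-04  1.7e-03 -1.0e+00] F [-0.36 -0.61  0.44] op 1.0016 q7 -0.051invalid input at $[0]: expected keys hand, dx, dy, dz, spin
```

```bash
python3 -m jog '[{"dx":4,"dy":4,"dz":0,"spin":6,"hand":8.5},{"dx":8,"dy":8,"dz":0,"spin":12,"hand":8.5},{"dx":12,"dy":12,"dz":0,"spin":18,"hand":8.5},{"dx":16,"dy":16,"dz":0,"spin":24,"hand":8.5},{"dx":20,"dy":20,"dz":0,"spin":30,"hand":8.5},{"dx":24,"dy":24,"dz":0,"spin":36,"hand":8.5},{"dx":27,"dy":27.5,"dz":0,"spin":42,"hand":8.5},{"dx":28.75,"dy":29.7,"dz":0,"spin":47.5,"hand":8.5},{"dx":28.75,"dy":29.7,"dz":0,"spin":47.5,"hand":8.5},{"dx":28.75,"dy":29.7,"dz":0,"spin":47.5,"hand":8.5}]' 60; 
python3 st.py
```

```text
t: 1.1
tcp_pos: [0.4328, -0.3336, 0.2301]
eef_rot: [-2.711, -1.584, 0.001]
contact_force: [-0.2, 0.1, -0.2]
opening: 0.997
t 1.1 tcp [ 0.4328 -0.3336  0.2301] jaw -29.41 z [-0.0014  0.0018 -1.    ] F [-0.24  0.14 -0.18] op 0.9974 q7 0.0
```

```bash
python3 -m jog '[{"dx":-0.18,"dy":-0.24,"dz":-2,"spin":-0.3,"hand":8.5},{"dx":-0.18,"dy":-0.24,"dz":-5,"spin":-0.3,"hand":8.5},{"dx":-0.18,"dy":-0.24,"dz":-8,"spin":-0.3,"hand":8.5},{"dx":-0.18,"dy":-0.24,"dz":-11,"spin":-0.3,"hand":8.5},{"dx":-0.18,"dy":-0.24,"dz":-13.5,"spin":-0.3,"hand":8.5},{"dx":-0.18,"dy":-0.24,"dz":-15.5,"spin":-0.3,"hand":8.5},{"dx":-0.18,"dy":-0.24,"dz":-17.5,"spin":-0.3,"hand":8.5},{"dx":-0.18,"dy":-0.24,"dz":-19,"spin":-0.3,"hand":8.5},{"dx":-0.18,"dy":-0.24,"dz":-19,"spin":-0.3,"hand":8.5},{"dx":-0.18,"dy":-0.24,"dz":-19,"spin":-0.3,"hand":8.5}]' 60; 
python3 st.py; python3 - <<'E'
from h import *
t=robot.snapshot("top")[:,:,::-1];s=robot.snapshot("scene")[:,:,::-1]
a=cv2.resize(t[150:290,340:480],None,fx=4,fy=4)[:560,:400];b=cv2.resize(s[140:280,345:485],None,fx=4,fy=4)[:560,:400]
cv2.imwrite("pics/g1.png",np.hstack([a,b]))
E
```

```text
t: 2.1
tcp_pos: [0.4305, -0.337, 0.0402]
eef_rot: [-2.716, -1.574, 0.001]
contact_force: [-0.1, -0.8, -0.3]
opening: 0.991
t 2.1 tcp [ 0.4305 -0.337   0.0402] jaw -29.8 z [-0.0018  0.0014 -1.    ] F [-0.09 -0.75 -0.3 ] op 0.9911 q7 -0.078
```

View pics/g1.png

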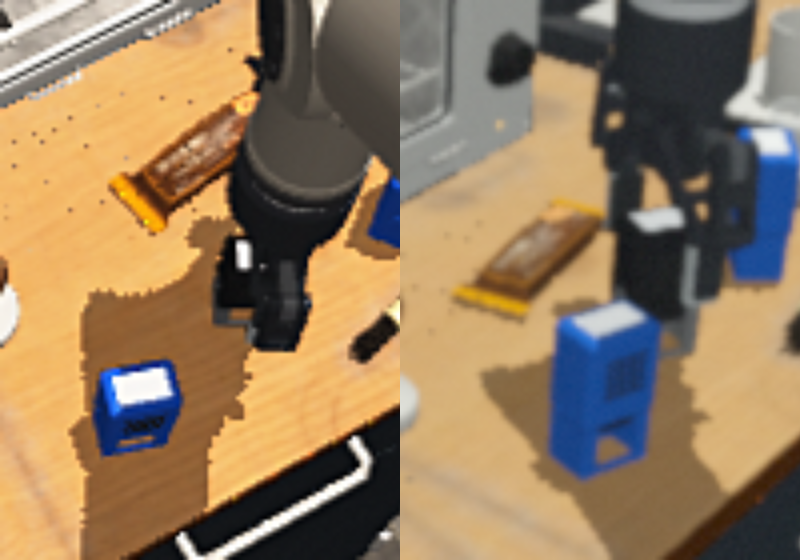

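The stamp's cap (left panel near (240,265), right near (655,260)) stands upright between the open fingers. Neither blue look-alike has been touched. Now I'll close the gripper.

```bash
python3 -m jog '[{"dx":0,"dy":0,"dz":0,"spin":0,"hand":2},{"dx":0,"dy":0,"dz":0,"spin":0,"hand":2},{"dx":0,"dy":0,"dz":0,"spin":0,"hand":2},{"dx":0,"dy":0,"dz":0,"spin":0,"hand":2},{"dx":0,"dy":0,"dz":0,"spin":0,"hand":2},{"dx":0,"dy":0,"dz":0,"spin":0,"hand":2},{"dx":0,"dy":0,"dz":0,"spin":0,"hand":2},{"dx":0,"dy":0,"dz":0,"spin":0,"hand":2}]' 70; python3 st.py
```

```text
t: 3.0
tcp_pos: [0.4316, -0.337, 0.0413]
eef_rot: [-2.717, -1.577, -0.001]
contact_force: [-0.4, 0.3, 2.3]
opening: 0.387
t 3.0 tcp [ 0.4316 -0.337   0.0413] jaw -29.75 z [ 3.e-04  3.e-04 -1.e+00] F [-0.42  0.34  2.32] op 0.3874 q7 -0.078
```

```bash
python3 -m jog '[{"dx":0,"dy":0,"dz":1,"spin":0,"hand":2},{"dx":0,"dy":0,"dz":2,"spin":0,"hand":2},{"dx":0,"dy":0,"dz":4,"spin":0,"hand":2},{"dx":0,"dy":0,"dz":6,"spin":0,"hand":2},{"dx":0,"dy":0,"dz":8,"spin":0,"hand":2},{"dx":0,"dy":0,"dz":10,"spin":0,"hand":2},{"dx":0,"dy":0,"dz":12,"spin":0,"hand":2},{"dx":0,"dy":0,"dz":13,"spin":0,"hand":2},{"dx":0,"dy":0,"dz":13,"spin":0,"hand":2},{"dx":0,"dy":0,"dz":13,"spin":0,"hand":2}]' 70; python3 st.py; python3 - <<'E'
from h import *
t=robot.snapshot("top")[:,:,::-1];s=robot.snapshot("scene")[:,:,::-1]
a=cv2.resize(t[130:270,340:440],None,fx=4,fy=4);b=cv2.resize(s[60:200,355:455],None,fx=4,fy=4)
cv2.imwrite("pics/g2.png",np.hstack([a,b]))
E
```

```text
t: 4.0
tcp_pos: [0.4312, -0.3367, 0.1708]
eef_rot: [-2.717, -1.576, 0.0]
contact_force: [-0.6, -0.1, -1.7]
opening: 0.389
t 4.0 tcp [ 0.4312 -0.3367  0.1708] jaw -29.75 z [-5.e-04  7.e-04 -1.e+00] F [-0.63 -0.14 -1.73] op 0.3888 q7 -0.019
```

View pics/g2.png

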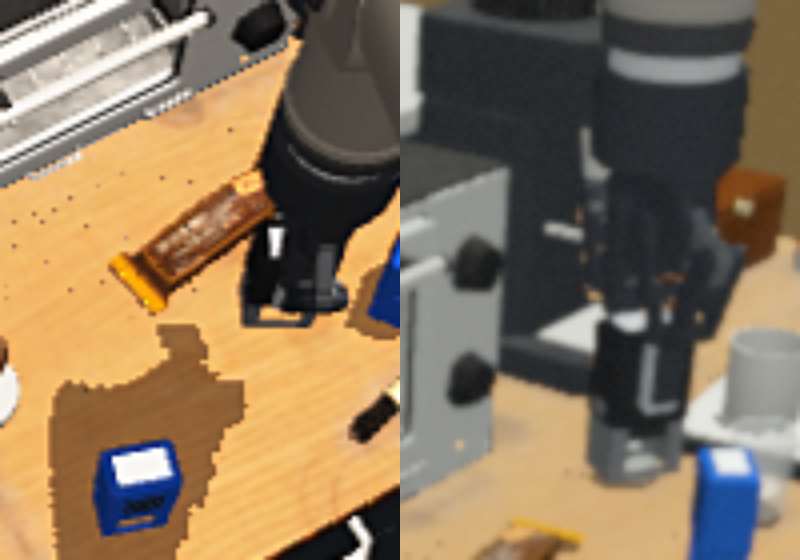

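The stamp is held with its cap up; the foot frame shows below the fingers in both views, and the force reads -1.7 N, which fits its weight. Next I'll carry it to the box.

```bash
python3 -m jog '[{"dx":0.4,"dy":2,"dz":0,"spin":0,"hand":2},{"dx":1.1,"dy":6,"dz":0,"spin":1,"hand":2},{"dx":1.9,"dy":10,"dz":0,"spin":2,"hand":2},{"dx":2.6,"dy":14,"dz":0,"spin":3,"hand":2},{"dx":3.4,"dy":18,"dz":0,"spin":4,"hand":2},{"dx":4.1,"dy":22,"dz":0,"spin":5,"hand":2},{"dx":4.9,"dy":26,"dz":0,"spin":6,"hand":2},{"dx":5.6,"dy":30,"dz":0,"spin":7,"hand":2},{"dx":6.4,"dy":34,"dz":0,"spin":8,"hand":2},{"dx":7.2,"dy":38,"dz":0,"spin":8.35,"hand":2}]' 70; python3 st.py
```

```text
t: 5.1
tcp_pos: [0.5023, 0.0449, 0.1692]
eef_rot: [-2.593, -1.769, 0.003]
contact_force: [0.4, 0.4, -2.0]
opening: 0.39
t 5.1 tcp [0.5023 0.0449 0.1692] jaw -21.38 z [-0.0035  0.0013 -1.    ] F [ 0.42  0.39 -2.01] op 0.3896 q7 -0.682
```

```bash
python3 -m jog '[{"dx":0.8,"dy":4,"dz":0,"spin":0,"hand":2},{"dx":1.5,"dy":8,"dz":0,"spin":0,"hand":2},{"dx":2.2,"dy":11.5,"dz":-1,"spin":0,"hand":2},{"dx":2.8,"dy":14.3,"dz":-3,"spin":0,"hand":2},{"dx":3.04,"dy":15.65,"dz":-5,"spin":0,"hand":2},{"dx":3.04,"dy":15.65,"dz":-7,"spin":0,"hand":2},{"dx":3.04,"dy":15.65,"dz":-9,"spin":0,"hand":2},{"dx":3.04,"dy":15.65,"dz":-10,"spin":0,"hand":2},{"dx":3.04,"dy":15.65,"dz":-10,"spin":0,"hand":2},{"dx":3.04,"dy":15.65,"dz":-10,"spin":0,"hand":2}]' 70; python3 st.py; python3 - <<'E'
from h import *
t=robot.snapshot("top")[:,:,::-1];s=robot.snapshot("scene")[:,:,::-1]
cv2.imwrite("pics/t3.png",t);cv2.imwrite("pics/s3.png",s)
crop(t,170,225,100,95,6,"g3.png");crop(s,140,230,130,120,5,"g4.png")
E
```

```text
t: 6.1
tcp_pos: [0.5329, 0.2015, 0.0694]
eef_rot: [-2.593, -1.769, 0.003]
contact_force: [1.3, -0.5, -0.9]
opening: 0.388
t 6.1 tcp [0.5329 0.2015 0.0694] jaw -21.39 z [-0.0033  0.0016 -1.    ] F [ 1.33 -0.54 -0.9 ] op 0.3877 q7 -1.088
```

View pics/g3.png

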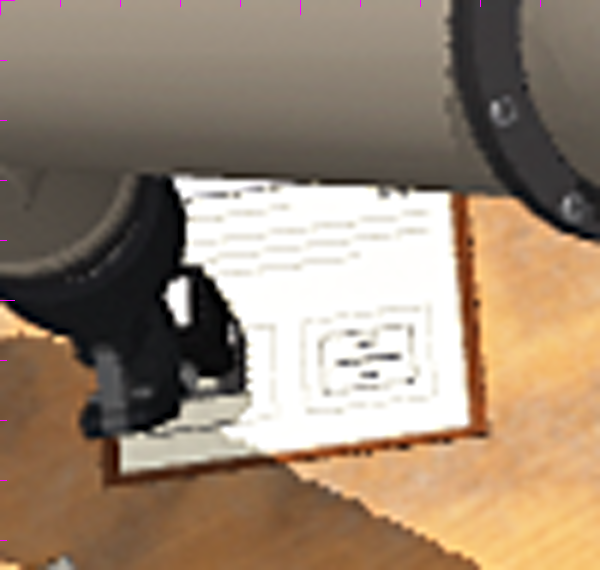

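View pics/g4.png

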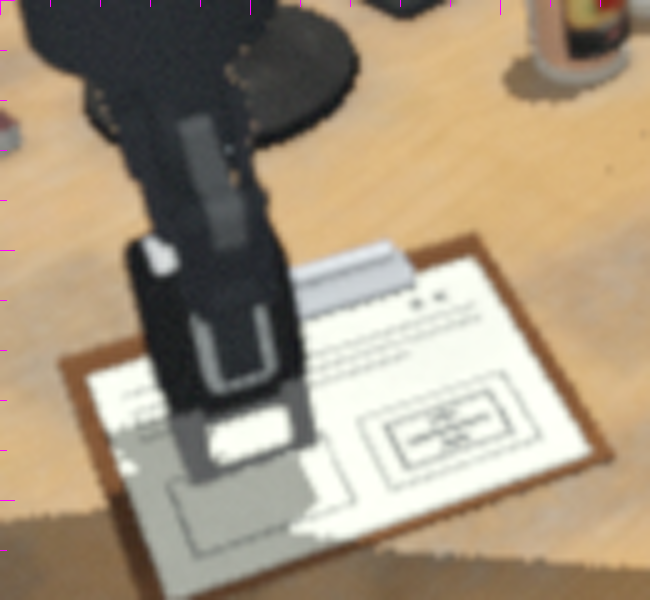

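```bash
python3 - <<'E'
from h import *
from fit import W
c=np.array([(x,y,.028) for x in(-.015,.015) for y in(.022,-.022)])
w=W([.5329,.2015,np.radians(-21.4)],c)
print("scene nl,nr,fl,fr",((proj("scene",w)-[140,230]+.5)*5-.5).round(0).tolist())
print("top",((proj("top",w)-[170,225]+.5)*6-.5).round(0).tolist())
E
python3 -m jog '[{"dx":-0.02,"dy":0,"dz":-0.7,"spin":0,"hand":2},{"dx":-0.02,"dy":0,"dz":-1.3,"spin":0,"hand":2},{"dx":-0.02,"dy":0,"dz":-1.7,"spin":0,"hand":2},{"dx":-0.02,"dy":0,"dz":-1.9,"spin":0,"hand":2},{"dx":-0.02,"dy":0,"dz":-1.9,"spin":0,"hand":2},{"dx":-0.02,"dy":0,"dz":-1.9,"spin":0,"hand":2}]' 70; python3 st.py
python3 - <<'E'
from h import *
s=robot.snapshot("scene")[:,:,::-1]; t=robot.snapshot("top")[:,:,::-1]
cv2.imwrite("pics/s5.png",s)
crop(s,150,280,80,75,8,"g5.png"); crop(t,185,270,50,40,12,"g6.png")
from fit import W
c=np.array([(x,y,.009) for x in(-.015,.015) for y in(.022,-.022)])
p=robot.read_state()["tcp_pos"]; c[:,2]=p[2]-.0413
w=W([p[0],p[1],np.radians(-21.4)],c)
print("scene nl,nr,fl,fr",((proj("scene",w)-[150,280]+.5)*8-.5).round(0).tolist())
print("top",((proj("top",w)-[185,270]+.5)*12-.5).round(0).tolist())
E
```

```text
scene nl,nr,fl,fr [[195.0, 490.0], [325.0, 447.0], [174.0, 437.0], [300.0, 396.0]]
top [[149.0, 405.0], [253.0, 391.0], [146.0, 337.0], [249.0, 323.0]]
t: 6.8
tcp_pos: [0.5333, 0.2018, 0.0512]
eef_rot: [-2.593, -1.769, 0.0]
contact_force: [-0.3, -0.0, -0.4]
opening: 0.392
t 6.8 tcp [0.5333 0.2018 0.0512] jaw -21.39 z [-0.0017  0.0021 -1.    ] F [-0.25 -0.05 -0.44] op 0.3915 q7 -1.104
scene nl,nr,fl,fr [[244.0, 447.0], [449.0, 378.0], [211.0, 360.0], [410.0, 294.0]]
top [[137.0, 290.0], [343.0, 263.0], [131.0, 156.0], [335.0, 129.0]]
```

View pics/g5.png

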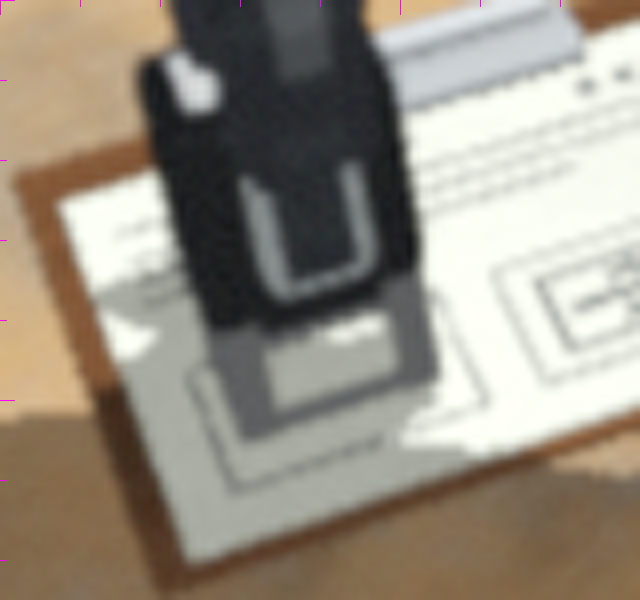

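View pics/g6.png

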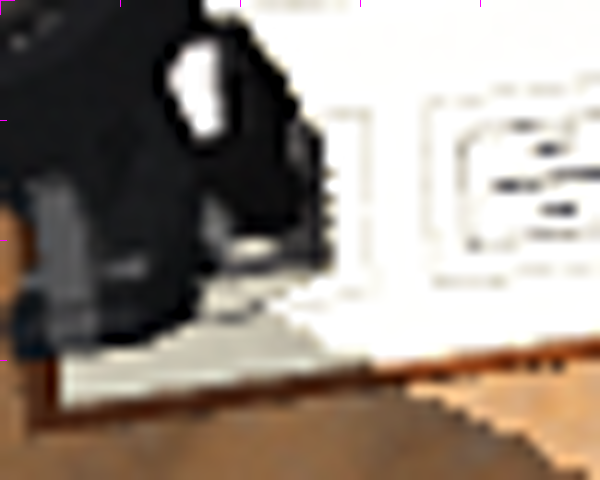

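In the scene view the foot's near corners are at (250,438) and (438,378) in the crop. The model predicts (244,447) and (449,378), so the centre agrees to under 1 mm once corner rounding is allowed for. The stamp sits square over the left box with its cap up. Now I'll lower it slowly onto the paper.

```bash
python3 -m jog '[{"dx":-0.07,"dy":-0.05,"dz":-0.2,"spin":0,"hand":2},{"dx":-0.07,"dy":-0.05,"dz":-0.4,"spin":0,"hand":2},{"dx":-0.07,"dy":-0.05,"dz":-0.6,"spin":0,"hand":2},{"dx":-0.07,"dy":-0.05,"dz":-0.8,"spin":0,"hand":2},{"dx":-0.07,"dy":-0.05,"dz":-1.0,"spin":0,"hand":2},{"dx":-0.07,"dy":-0.05,"dz":-1.1,"spin":0,"hand":2},{"dx":-0.07,"dy":-0.05,"dz":-1.1,"spin":0,"hand":2},{"dx":-0.07,"dy":-0.05,"dz":-1.1,"spin":0,"hand":2}]' 80; python3 st.py
```

```text
t: 7.7
tcp_pos: [0.5327, 0.2014, 0.0406]
eef_rot: [-2.593, -1.769, -0.0]
contact_force: [-2.5, -0.2, 5.4]
opening: 0.388
t 7.7 tcp [0.5327 0.2014 0.0406] jaw -21.39 z [-0.0013  0.002  -1.    ] F [-2.46 -0.17  5.39] op 0.3875 q7 -1.114
```

```bash
python3 -m jog '[{"dx":0,"dy":0,"dz":-0.1,"spin":0,"hand":2},{"dx":0,"dy":0,"dz":-0.2,"spin":0,"hand":2},{"dx":0,"dy":0,"dz":-0.3,"spin":0,"hand":2},{"dx":0,"dy":0,"dz":-0.4,"spin":0,"hand":2},{"dx":0,"dy":0,"dz":-0.5,"spin":0,"hand":2},{"dx":0,"dy":0,"dz":-0.6,"spin":0,"hand":2},{"dx":0,"dy":0,"dz":-0.6,"spin":0,"hand":2},{"dx":0,"dy":0,"dz":-0.6,"spin":0,"hand":2}]' 80; python3 st.py
```

```text
t: 8.5
tcp_pos: [0.5327, 0.2014, 0.0351]
eef_rot: [-2.593, -1.769, 0.0]
contact_force: [-1.7, -0.8, 8.4]
opening: 0.388
t 8.5 tcp [0.5327 0.2014 0.0351] jaw -21.4 z [-0.0013  0.0018 -1.    ] F [-1.72 -0.84  8.39] op 0.3878 q7 -1.119
```

```bash
python3 -m jog '[{"dx":0,"dy":0,"dz":-0.1,"spin":0,"hand":2},{"dx":0,"dy":0,"dz":-0.15,"spin":0,"hand":2},{"dx":0,"dy":0,"dz":-0.2,"spin":0,"hand":2},{"dx":0,"dy":0,"dz":-0.2,"spin":0,"hand":2},{"dx":0,"dy":0,"dz":-0.2,"spin":0,"hand":2}]' 80; python3 st.py
```

```text
t: 9.0
tcp_pos: [0.5327, 0.2014, 0.0338]
eef_rot: [-2.594, -1.769, 0.0]
contact_force: [-3.4, -1.2, 8.0]
opening: 0.388
t 9.0 tcp [0.5327 0.2014 0.0338] jaw -21.4 z [-0.0013  0.0013 -1.    ] F [-3.45 -1.19  8.  ] op 0.3885 q7 -1.12
```

```bash
python3 -m jog '[{"dx":0,"dy":0,"dz":-0.1,"spin":0,"hand":2},{"dx":0,"dy":0,"dz":-0.15,"spin":0,"hand":2},{"dx":0,"dy":0,"dz":-0.15,"spin":0,"hand":2},{"dx":0,"dy":0,"dz":-0.15,"spin":0,"hand":2}]' 80; python3 st.py
```

```text
t: 9.4
tcp_pos: [0.5327, 0.2015, 0.0335]
eef_rot: [-2.594, -1.77, 0.001]
contact_force: [-4.5, -2.0, 12.6]
opening: 0.389
t 9.4 tcp [0.5327 0.2015 0.0335] jaw -21.4 z [-1.1e-03  6.0e-04 -1.0e+00] F [-4.54 -1.96 12.61] op 0.3887 q7 -1.122
```

The TCP moved only 0.3 mm for a commanded 1.5 mm and the force rose to 12.6 N, so the cap is at its hard stop at the expected height of 0.0333. I'll add a small margin.

```bash
python3 -m jog '[{"dx":0,"dy":0,"dz":-0.15,"spin":0,"hand":2},{"dx":0,"dy":0,"dz":-0.18,"spin":0,"hand":2},{"dx":0,"dy":0,"dz":-0.18,"spin":0,"hand":2},{"dx":0,"dy":0,"dz":-0.18,"spin":0,"hand":2},{"dx":0,"dy":0,"dz":-0.18,"spin":0,"hand":2},{"dx":0,"dy":0,"dz":-0.18,"spin":0,"hand":2},{"dx":0,"dy":0,"dz":-0.18,"spin":0,"hand":2}]' 80; python3 st.py; python3 - <<'E'
from h import *
s=robot.snapshot("scene")[:,:,::-1]; t=robot.snapshot("top")[:,:,::-1]
crop(s,150,280,80,75,8,"g7.png"); crop(t,180,190,180,120,4,"g8.png")
from fit import W
c=np.array([(x,y,.004) for x in(-.015,.015) for y in(.022,-.022)])
for d in (0,):
  w=W([.5327,.2015,np.radians(-21.4)],c)
  print("scene nl,nr,fl,fr",((proj("scene",w)-[150,280]+.5)*8-.5).round(0).tolist())
E
python3 st.py
```

```text
t: 10.1
tcp_pos: [0.5327, 0.2015, 0.0334]
eef_rot: [-2.595, -1.77, 0.002]
contact_force: [-5.3, -3.1, 17.3]
opening: 0.392
t 10.1 tcp [0.5327 0.2015 0.0334] jaw -21.4 z [-1.e-03 -5.e-04 -1.e+00] F [-5.25 -3.09 17.29] op 0.3919 q7 -1.123
scene nl,nr,fl,fr [[253.0, 469.0], [456.0, 399.0], [219.0, 382.0], [418.0, 316.0]]
t 10.2 tcp [0.5327 0.2015 0.0334] jaw -21.41 z [-1.e-03 -5.e-04 -1.e+00] F [-5.28 -2.59 15.78] op 0.3864 q7 -1.123
```

View pics/g7.png

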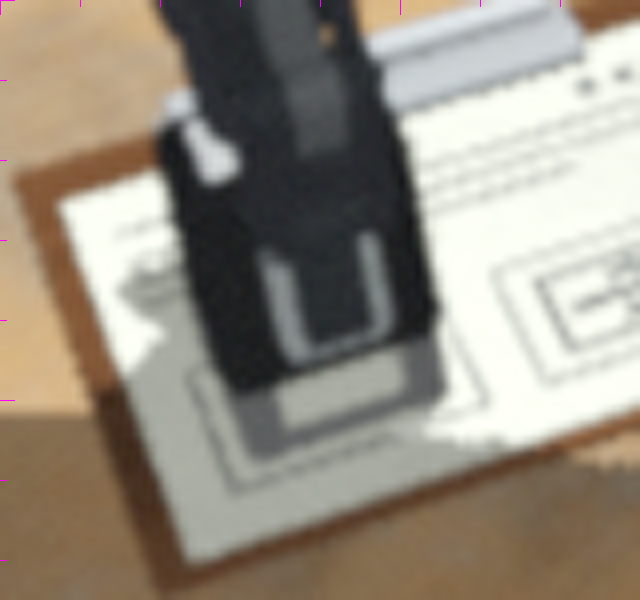

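View pics/g8.png

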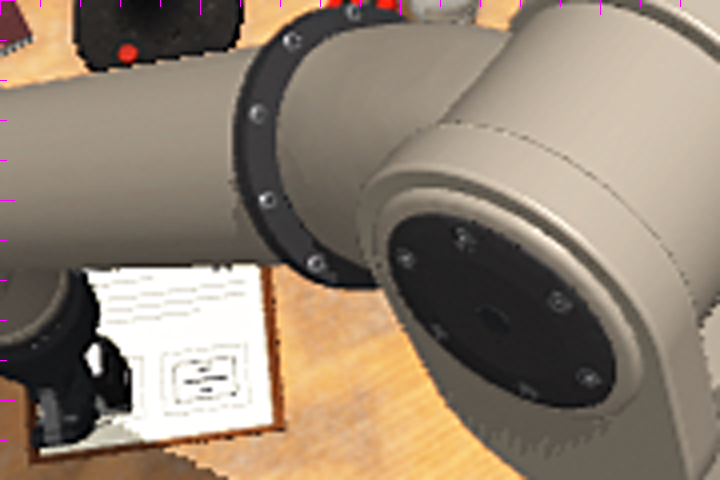

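The cap is down and the stamp sits square inside the left box. The foot's near corners are at (258,460) and (444,398), about 6 mm inside the box line, and the residual is about 1 mm. One last look at the bystanders, and a short hold.

```bash
python3 -m jog '[{"dx":0,"dy":0,"dz":-0.18,"spin":0,"hand":2},{"dx":0,"dy":0,"dz":-0.18,"spin":0,"hand":2},{"dx":0,"dy":0,"dz":-0.18,"spin":0,"hand":2},{"dx":0,"dy":0,"dz":-0.18,"spin":0,"hand":2},{"dx":0,"dy":0,"dz":-0.18,"spin":0,"hand":2}]' 80; python3 st.py; python3 - <<'E'
from h import *
s=robot.snapshot("scene")[:,:,::-1]
cv2.imwrite("pics/s9.png",s)
E
python3 st.py
```

```text
t: 10.7
tcp_pos: [0.5326, 0.2015, 0.0334]
eef_rot: [2.595, 1.77, -0.003]
contact_force: [-5.9, -3.6, 16.9]
opening: 0.388
t 10.7 tcp [0.5326 0.2015 0.0334] jaw -21.41 z [-9.0e-04 -1.7e-03 -1.0e+00] F [-5.92 -3.56 16.94] op 0.3878 q7 -1.124
t 10.75 tcp [0.5326 0.2015 0.0334] jaw -21.41 z [-8.0e-04 -1.7e-03 -1.0e+00] F [-5.34 -2.16 15.83] op 0.3899 q7 -1.125
```

View pics/s9.png

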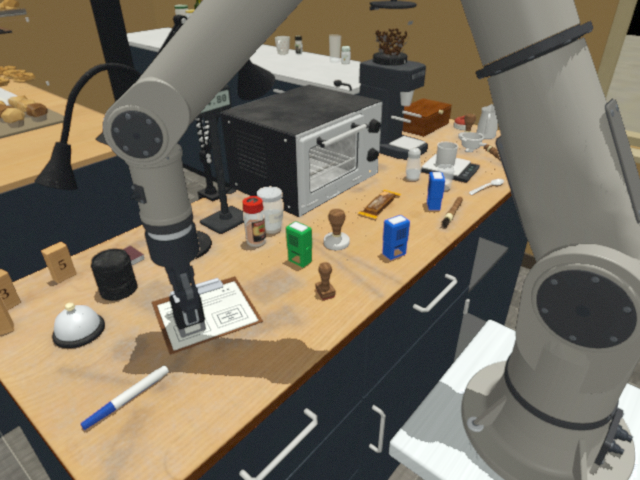

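The wooden stamp (325,282) and the tamper (337,228) stand where they were, and so do the look-alikes. The hold is steady at about 16 to 17 N.

```bash
python3 -c "
from rig import robot
print(robot.job_done())"; python3 st.py
```

```text
the job is handed in; nothing more can be done
None
the job is handed in; nothing more can be done
```

I picked up the black self-inking stamp, stood it in the empty left box and pressed the cap to its stop. I handed the job in at about 10.75 s with the gripper still holding it down.

- **Position:** by the camera check the foot is within about 1 mm of the box centre. The grip angle, -21.4°, matches the box's measured angle.
- **Press:** the cap travelled about 11.9 mm of its 12 mm. The tool then stopped moving while the force rose past the spring's 9 N, which shows it reached the stop. The last readings were steady at about 16–17 N downward and about 6 N sideways.
- **Bystanders:** the wooden stamp, the tamper and the blue and green look-alikes looked unmoved in the last picture.

No check failed. The only disagreement was about 2 mm in the top view before pressing, where the arm hid most of the foot. The clearer scene view and the final check gave about 1 mm. The state can't be read after hand-in, so I have no readings from the final second.

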